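# Hold the matching lid ready over the bowl

## Robot

A 6-joint arm with a two-finger parallel gripper is mounted at the origin on the work surface; the furniture and walls round the work are solid. World frame = base frame: x ahead of the robot, y to its left, z up, the work surface at z = 0. Lengths are in mm, angles in rad, forces in N, time in s.
With the tool pointing down it reaches from about 275 to 750 mm from the base axis. Payload 10.2 kg.
Tool frame: the origin (TCP) lies between the finger pads, 19 mm behind the fingertips; this is the grasp point; z points along the fingers, y is the line along which they close (so a half turn about z gives the same grasp; the last joint's range is limited). The gripper opens to 85 mm and grips with 20 to 120 N. Pads are 22 mm wide; open, the fingers measure 114 mm over their backs; the gripper's body (76 mm by 85 mm) begins 54 mm behind the grasp point. The pads swing forward as they close: fully open they stand 13 mm farther back than shut.
Start: joints at [0.905, 0.313, 1.498, -0, 1.331, -0.223], TCP at [224.96, 474.367, 249.994] pointing down, gripper open.
Joint ranges: [-2.94, 2.94], [-0.97, 2.17], [0.19, 2.56], [-1.23, 4.37], [0.02, 3.11], [-2.88, 2.88]. Speed limits (rad/s): [2.39, 2.39, 3.01, 3.14, 3.14, 3.14].

## Interface

Orientations are given as a unit quaternion [w, x, y, z].
In Python, from rig import * gives the robot as it stands.
- The arm moves only by the tool arm_command, never from a script. Its argument "steps" is a list that holds one entry, the list of rows, each a list of 7 numbers: the opening, from 0 (shut) to 1 (fully open), then the shift along the tool's x, y, z each as a share of 0.05 m, from -1 to 1, then the turn, a rotation vector about the tool's x, y, z each as a share of 0.15 rad, from -1 to 1. A call has 1 to 8 rows; each row shifts and turns the commanded pose from where the row before left it, along the tool's axes as they then stand; what a row does not reach is not made up. A row lasts 1/8 s, in which the tool goes at most 62.5 mm and 10.7 degrees, less where a joint would pass 70% of its speed; a pose out of reach is approached as far as the arm can. A call with a number of a shift or a turn outside -1 to 1 is refused whole. A call with a gripper value outside its range is refused whole. The fingers move at their own pace and stop on an object; "squeeze" is the grip in N (left out, the last holds). Time passes only in rows, so rows that do not move let the fingers close. It gives the time, the measured TCP pose, the force, the opening and the grip force at its end, in the units of the state.
- sense(): the state, without advancing time (a new reading comes with each control period).
- capture(name): name is "scene" or "top" or "wrist"; returns the picture (400x640x3 uint8, red, green, blue); there is no depth.
- get_calibration(name): a dict with "intrinsics" (3x3 intrinsics, pixels), "D" ([k1, k2, p1, p2, k3] as OpenCV has them; the pictures are not rectified), "rvec" (rotation vector, rad) and "tvec" (3), from world to camera coordinates, as OpenCV has them; the wrist camera has in their place "T_tool_cam" (4x4, takes a point from camera to tool coordinates, whose origin is the TCP and whose axes are the flange's). Camera axes: x right, y down, z forward; pixel columns grow to the right and rows downward; lengths in mm; the calibration is good to about 2 mm. A picture is of the moment at which its call begins: read the wrist's pose just before it. get_calibration takes no time and is no camera call.
- finish_job(): hands the job in; it is judged then, once.
The state is a dict: "time_s": time; "joints": joint angles; "dq": joint speeds; "tau": joint torques, N m; "eef_pos": TCP position; "ee_rot": TCP orientation; "force": force on the tool from outside, world axes, zero at the start; "wrist_torque": the same for the moment, N m; "grip_width": opening from 0.0 (shut) to 1.0 (fully open); "grip_force": force on a finger pad.
Only numpy, scipy, OpenCV 4.12 (cv2) and the standard library are available. Lean on these libraries where they do the work, as an engineer would, in place of code of your own. Each camera call takes 0.05 s, during which the arm holds its last target. There are 200 camera calls.

## Task

Of the two bowls of fruit in front of you, the one beyond the big waffle iron's long handle, towards the wall, is about to be covered. Draw the lid that fits that bowl out of the wire lid rack by its handle, turn it level with its handle up, and hold it centred over the bowl with a clear gap of about 7 cm above the rim; finish while still holding it there, do not put it down or let go. Leave the other lid in its place in the rack, and do not disturb the bowls or the things standing about.

Things in the scene. Friction and masses are not known exactly. Their poses are not given: they have to be found in the camera images.
- rack: fixed lid rack left of the big waffle iron: wooden board 145 x 325 x 14 mm with two steel-wire cradles side by side, at y -77.5 and +77.5 mm in its frame; either lid may be in either. Origin: centre of the board's underside, y along its length, z up; its -x side faces the table's left edge (world +y), within 12 degrees. The wires rise to +x, to 99 mm height.
- rack_cradle0 (a point): foot of the cradle at y -77.5 mm, 30 mm above the table. A cradle is two 5 mm wires 50 mm apart, sloping 40 degrees from horizontal; at the foot they turn up into lips 8 mm off the slope, reaching 16 mm up along it. A lid lies back on the slope, its 5 mm rim behind the lips: draw it 20 mm or more up along the slope before lifting it off.
- rack_cradle1 (a point): foot of the other cradle, at y +77.5 mm, just the same
- lid_large: larger aluminium lid, disc of 152 mm diameter, black handle, about 0.18 kg; fits the stoneware bowl. z: the lid's normal, out of its top (handle side); x: in its plane along the handle, up the slope while in the rack; y: across the handle. Origin: on the underside at the lid's foot, 71.8 mm from its centre towards -x. 5 mm thick over the outer 19 mm, 13 mm in the middle.
- lid_small: smaller aluminium lid, disc of 122 mm diameter with the same handle, about 0.12 kg; fits the glass bowl. Axes and thickness as for the larger lid; origin on the underside, 55.6 mm from its centre towards -x.
- lid_large_centre (a point): centre of the larger lid's flat underside, axes as the lid's
- lid_small_centre (a point): centre of the smaller lid's flat underside, axes as the lid's
- lid_large_handle (a point): grip point in the larger lid's handle, 37 mm above the underside on the lid's axis, axes as the lid's. The handle is a flat-sided block 50 mm long (x), 18 mm wide (y), 17 to 44 mm above the underside, on a flange 58 x 26 mm: pinch it across y, tool pointing along the lid's -z. Fingertips 19 mm past this point clear the lid by 5 mm.
- lid_small_handle (a point): grip point in the smaller lid's handle, as for the larger one
- large_bowl: stoneware bowl of banana slices, 144 mm across; rim 70 mm high, the heap inside to 83 mm. Origin: centre of its underside. Takes the 152 mm lid. It stands either behind the big waffle iron by the wall (x over 0.6) or on the right side of the table among the waffles (x under 0.5, y under -0.4).
- glass_bowl: glass bowl heaped with dark cut fruit, 115 mm across; rim 51 mm high, the heap inside to 69 mm. Origin: centre of its underside. Takes the 122 mm lid. It stands at the one of the two places where the other bowl does not.
- sauce_jug: bystander: white jug of sauce with a spoon, 88 x 140 x 72 mm, near the wall; origin at its underside
- mandarin: bystander: mandarin, 63 mm across and 52 mm high, under the long handle of the big waffle iron; origin at its underside

How it is judged:
By the outcome, as a careful person would: the job done as asked, in the order asked, and still so for the second after the job is handed in, while the arm keeps its last pose, push and grip.
It also fails if it takes over 42 s, if anything falls off the work surface, if the arm or the gripper's body presses on something with over 40 N, if the wrist force passes 120 N, or if a joint passes its speed limit or range.

## Working session

There is one attempt and no reset: what is moved stays moved. The work goes in short steps, Python scripts to look and compute and a tool call to move; the robot and the scene stay as the last step left them, time stands still between calls to the robot, and variables do not carry over. Pictures are saved under pics/ and viewed, at most 10 in all, crops included, and the job is handed in when it is done.

Besides the shell and the picture viewer there is one more tool, called after "Emit:" as a command line: name --argument value ..., lists and objects as JSON in quotes. arm_command: Moves the arm, as the interface text tells. Its arguments: {"type":"object","properties":{"steps":{"type":"array"},"squeeze":{"type":"number"}},"required":["steps"]}

```bash
mkdir -p pics
python3 - <<'E'
from rig import *
import cv2
for n in ["scene","top","wrist"]:
    im=capture(n); cv2.imwrite(f"pics/{n}0.png",im[:,:,::-1])
    c=get_calibration(n); print(n,{k:(v.tolist() if hasattr(v,'tolist') else v) for k,v in c.items()})
print(sense())
E
```

```text
scene {'intrinsics': [[472.86267790718733, 0.0, 314.6636843213862], [0.0, 472.86267790718733, 196.2815089627557], [0.0, 0.0, 1.0]], 'D': [-0.14180506969244777, 0.0, 0.0, 0.0, 0.0], 'rvec': [2.3508793696754617, -0.3159725395072001, 0.13665794717511892], 'tvec': [-615.0659067743987, 88.50906008367971, 1691.941748656683]}
top {'intrinsics': [[431.09247346527445, 0.0, 320.6195222490102], [0.0, 431.09247346527445, 204.4597013367921], [0.0, 0.0, 1.0]], 'D': [0.006411240454463199, 0.0, 0.0, 0.0, 0.0], 'rvec': [2.1983926729183176, -2.1584975835057816, 0.11152671354998538], 'tvec': [-156.17018797460915, 612.1815170824877, 1453.7962504406155]}
wrist {'intrinsics': [[301.21210843789066, 0.0, 317.36604562967176], [0.0, 301.21210843789066, 196.2730987565057], [0.0, 0.0, 1.0]], 'D': [-0.04163883571954985, 0.0, 0.0, 0.0, 0.0], 'T_tool_cam': [[-4.9732973493268396e-05, -0.9462307007654874, -0.32349259412772324, 84.10052533083423], [0.9999988716273012, 0.00043864037977575074, -0.001436780686025537, 1.1413669246870262], [0.001501422909727097, -0.32349230056288786, 0.9462296112497083, -125.1755508398803], [0.0, 0.0, 0.0, 1.0]]}
{'time_s': 0.15, 'joints': array([ 9.04593010e-01,  3.13325308e-01,  1.49822716e+00,  6.07071311e-06,
        1.33100748e+00, -2.23398014e-01]), 'dq': array([ 1.13354802e-03, -5.16942806e-04, -3.38057699e-04, -7.09340697e-04,
       -1.05439349e-03, -5.06307113e-05]), 'tau': array([ 1.15454244e-03, -4.12367320e+01, -2.59798640e+01, -2.67987016e-04,
        3.17843362e-03, -2.99515045e-05]), 'eef_pos': array([224.85400027, 474.22822353, 249.5779003 ]), 'ee_rot': array([-2.10763508e-04,  2.19598931e-01,  9.75590117e-01, -4.35317009e-04]), 'force': array([-0.29374335, -0.0110448 , -0.67470081]), 'wrist_torque': array([ 0.01051682,  0.01817304, -0.00225651]), 'grip_force': 0.0, 'grip_width': 0.9991309059952118}
```

View pics/scene0.png

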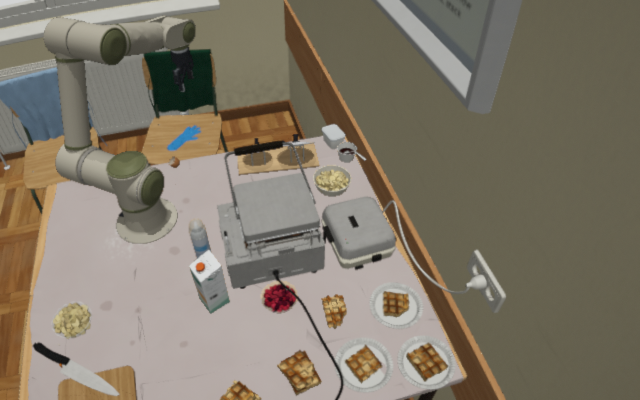

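View pics/top0.png

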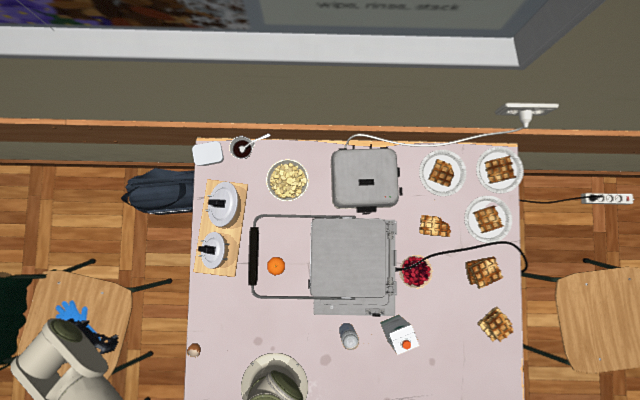

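View pics/wrist0.png

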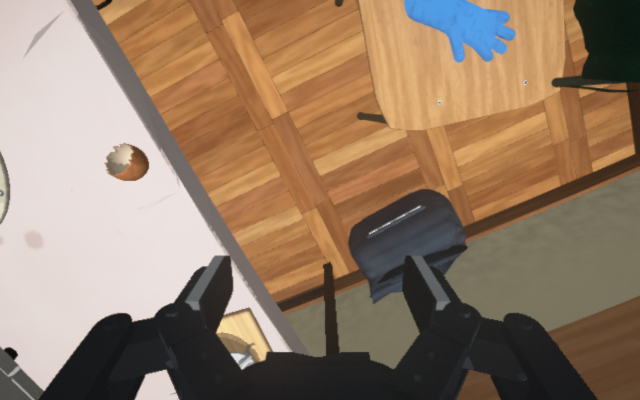

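The scene and top views show the banana bowl by the wall, at top (287,180), so this needs the larger lid. That lid is the one farther from the robot, at top (225,203), with its handle near (216,203). The small lid is at (213,250). The wrist view doesn't show the rack well yet.

```bash
cat > h.py <<'E'
import numpy as np, cv2
from scipy.spatial.transform import Rotation as R
from rig import *
def ray(name,px,T=None):
    c=get_calibration(name)
    p=cv2.undistortPoints(np.array([[px]],float),np.array(c["intrinsics"]),np.array(c["D"]))[0,0]
    d=np.array([p[0],p[1],1.])
    if T is None:
        r=cv2.Rodrigues(np.array(c["rvec"]))[0]; return -r.T@np.array(c["tvec"]), r.T@d
    M=T@np.array(c["T_tool_cam"]); return M[:3,3], M[:3,:3]@d
def plane(o,d,z): return o+d*(z-o[2])/d[2]
def tri(a,b):
    A=np.zeros((3,3));v=np.zeros(3)
    for o,d in(a,b):
        d=d/np.linalg.norm(d);P=np.eye(3)-np.outer(d,d);A+=P;v+=P@o
    x=np.linalg.solve(A,v)
    return x,[np.linalg.norm(np.cross(x-o,d/np.linalg.norm(d))) for o,d in(a,b)]
def tool(s):
    T=np.eye(4);q=s["ee_rot"];T[:3,:3]=R.from_quat(q,scalar_first=True).as_matrix();T[:3,3]=s["eef_pos"];return T
E
python3 - <<'E'
from h import *
t=cv2.imread("pics/top0.png"); s=cv2.imread("pics/scene0.png")
a=cv2.resize(t[130:280,185:315],None,fx=4,fy=4,interpolation=cv2.INTER_CUBIC)[:600]
cv2.imwrite("pics/crop_top.png",a)
cv2.imwrite("pics/crop_scene.png",cv2.resize(s[115:215,220:380],None,fx=5,fy=5,interpolation=cv2.INTER_CUBIC))
g=t.max(axis=2)
m=(g<60).astype(np.uint8); m[:, :200]=0; m[:,245:]=0; m[:180]=0; m[275:]=0
n,l,st,ce=cv2.connectedComponentsWithStats(m)
for i in range(1,n):
    if st[i,4]>15: print("dark",st[i],ce[i],plane(*ray("top",ce[i]),118).round(),plane(*ray("top",ce[i]),105).round())
# bowl: rim by colours vs table
hsv=cv2.cvtColor(t,cv2.COLOR_BGR2HSV)
y=((hsv[:,:,0]>18)&(hsv[:,:,0]<35)&(hsv[:,:,1]>60)).astype(np.uint8); y[:155]=0;y[205:]=0;y[:,:262]=0;y[:,312:]=0
n,l,st,ce=cv2.connectedComponentsWithStats(y);i=1+st[1:,4].argmax();print("banana",st[i],ce[i],plane(*ray("top",ce[i]),70).round())
E
```

```text
dark [209 200  16   7  96] [216.83333333 202.65625   ] [606. 191. 118.] [607. 194. 105.]
dark [200 246  15   8  86] [207.41860465 249.13953488] [457. 215. 118.] [456. 218. 105.]
banana [270 163  37  36 970] [287.19587629 180.60824742] [689. -31.  70.]
```

View pics/crop_top.png

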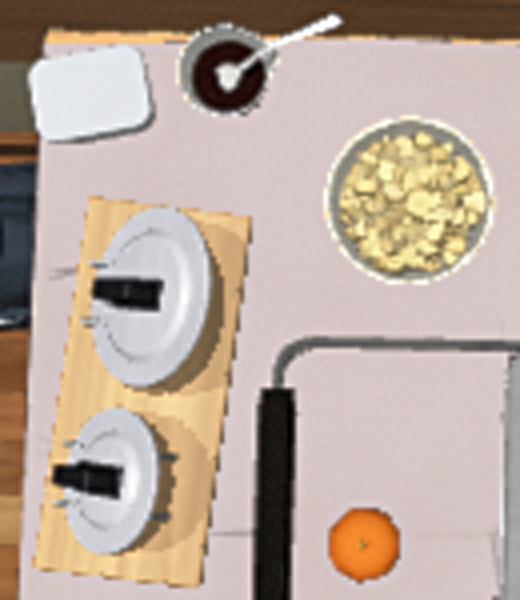

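View pics/crop_scene.png

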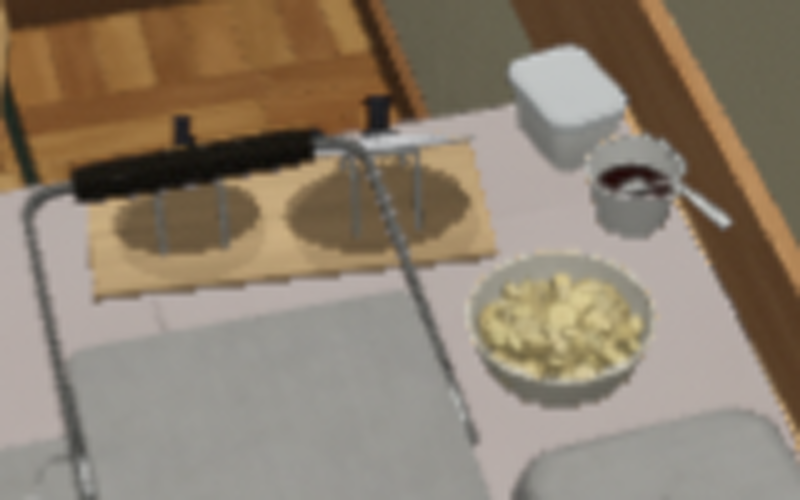

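The top crop gives the board's corners, at crop (90,197), (252,215), (200,587) and (35,568), which means about 8° of yaw. The large lid's handle spans (93–163, 275–310), and the bowl rim is centred at (410,200). In the scene crop the large handle sticks up at (377,115).

```bash
cat >> h.py <<'E'
def lidframe(yaw):  # columns: lid x,y,z in world when in rack
    ry=np.array([np.cos(yaw),np.sin(yaw),0]); rx=np.array([ry[1],-ry[0],0]); z=np.array([0,0,1.])
    a=np.radians(40); X=np.cos(a)*rx+np.sin(a)*z; Z=-np.sin(a)*rx+np.cos(a)*z
    return np.c_[X,ry,Z],rx,ry
def togo(s,P,Rt):
    "moves in tool axes: shift first (units of 50mm), then rotvec (units .15)"
    T=tool(s); d=T[:3,:3].T@(P-T[:3,3]); w=R.from_matrix(T[:3,:3].T@Rt).as_rotvec()
    return (d/50).round(2),(w/.15).round(2)
E
python3 - <<'E'
from h import *
c=[plane(*ray("top",(185+u/4,130+v/4)),14) for u,v in[(90,197),(252,215),(200,587),(35,568)]]
for p in c: print(p.round())
e=(c[0]-c[3])+(c[1]-c[2]); yaw=np.arctan2(e[1],e[0]); print("len",np.linalg.norm(c[0]-c[3]),np.linalg.norm(c[0]-c[1]),"yaw",np.degrees(yaw))
L,rx,ry=lidframe(yaw); mid=sum(c)/4
G=plane(*ray("top",(216.83,202.66)),103); G2=plane(*ray("top",(207.4,249.1)),103)
for g in(G,G2): print("handle in rack x,y",(g-mid)@rx,(g-mid)@ry)
# expected bbox of handle in top
cc=get_calibration("top")
pts=np.array([G+L@np.array([x,y,z-37]) for x in(-25,25) for y in(-9,9) for z in(17,44)])
q=cv2.projectPoints(pts,np.array(cc["rvec"]),np.array(cc["tvec"]),np.array(cc["intrinsics"]),np.array(cc["D"]))[0][:,0]
print("G",G,"bbox pred",q.min(0),q.max(0),"seen 209-225,200-207")
print("bowl",plane(*ray("top",(287.3,179.9)),70), [plane(*ray("top",(185+u/4,130+v/4)),70).round(1) for u,v in[(325,200),(494,200),(410,115),(410,284)]])
print("tri",tri(ray("top",(211,202)),ray("scene",(220+377/5,115+97/5))))
s=sense()
# tool: z=-lidz, y=±lidy
for sg in(1,-1):
    Rt=np.c_[-sg*L[:,0]*-1*-1,sg*L[:,1],-L[:,2]]; Rt[:,0]=np.cross(Rt[:,1],Rt[:,2])
    for back in(150,100): print(sg,back,(G+back*L[:,2]).round(),togo(s,G+back*L[:,2],Rt),Rt.round(2).tolist())
E
```

```text
[697. 250.  14.]
[684. 109.  14.]
[363. 143.  14.]
[377. 284.  14.]
len 322.0749169833466 141.8554988422995 yaw -5.947927539548381
handle in rack x,y -5.612613501135962 77.19225469097437
handle in rack x,y -14.107248954872164 -75.53257812091071
G [607.60260437 194.11560675 103.        ] bbox pred [210.02806959 199.39282745] [226.92372326 206.56524502] seen 209-225,200-207
bowl [691.8924473  -31.16434732  70.        ] [array([690.2,  39.4,  70. ]), array([ 692.9, -102.4,   70. ]), array([763.9, -30. ,  70. ]), array([620.7, -33.6,  70. ])]
tri (array([612.78240934, 211.92788751, 105.36551822]), [np.float64(3.6496893601501665), np.float64(3.6496893601499223)])
1 150 [618. 290. 218.] (array([-8.68,  0.04,  0.63]), array([ 2.85, -4.04,  7.86])) [[0.08, 0.99, -0.07], [0.76, -0.1, -0.64], [-0.64, 0.0, -0.77]]
1 100 [614. 258. 180.] (array([-8.89, -0.57,  1.4 ]), array([ 2.85, -4.04,  7.86])) [[0.08, 0.99, -0.07], [0.76, -0.1, -0.64], [-0.64, 0.0, -0.77]]
-1 150 [618. 290. 218.] (array([-8.68,  0.04,  0.63]), array([  4.42,   3.12, -12.14])) [[-0.08, -0.99, -0.07], [-0.76, 0.1, -0.64], [0.64, -0.0, -0.77]]
-1 100 [614. 258. 180.] (array([-8.89, -0.57,  1.4 ]), array([  4.42,   3.12, -12.14])) [[-0.08, -0.99, -0.07], [-0.76, 0.1, -0.64], [0.64, -0.0, -0.77]]
```

Emit:
arm_command --steps '[[[1,-1,0,0,0,0,0],[1,-1,0,0,0,0,0],[1,-1,0,0,0,0,0],[1,-1,0,0,0,0,0],[1,-1,0,0,0,0,0],[1,-1,0,0,0,0,0],[1,-1,0,0,0,0,0],[1,-1,0,0,0,0,0]]]'

```text
time_s: 1.15
eef_pos: [587.7, 302.1, 249.7]
ee_rot: [-0.0, 0.22, 0.976, -0.0]
force: [-0.5, -0.1, 0.3]
grip_width: 1.003
grip_force: 0.0
```

Emit:
arm_command --steps '[[[1,0,0,0,0.36,-0.5,0.98],[1,0,0,0,0.36,-0.5,0.98],[1,0,0,0,0.36,-0.5,0.98],[1,0,0,0,0.36,-0.5,0.98],[1,0,0,0,0.36,-0.5,0.98],[1,0,0,0,0.36,-0.5,0.98],[1,0,0,0,0.36,-0.5,0.98],[1,0,0,0,0.36,-0.5,0.98]]]'

```text
time_s: 2.15
eef_pos: [586.1, 303.2, 249.7]
ee_rot: [0.227, 0.699, 0.629, -0.256]
force: [-0.2, -0.1, -0.4]
grip_width: 1.0
grip_force: 0.0
```

```bash
cat > w.py <<'E'
from h import *
G=np.array([607.6,194.1,103]); L,rx,ry=lidframe(np.radians(-6))
Rt=np.c_[np.cross(L[:,1],-L[:,2]),L[:,1],-L[:,2]]
E
python3 - <<'E'
from w import *
s=sense();print(s["time_s"],s["joints"].round(2),s["eef_pos"],togo(s,G+130*L[:,2],Rt))
cv2.imwrite("pics/w1.png",capture("wrist")[:,:,::-1])
np.save("T1.npy",tool(s))
E
```

```text
2.15 [ 0.49  0.92  0.65 -0.61  1.95  0.48] [586.11701188 303.23315883 249.70655953] (array([0.26, 0.66, 1.01]), array([-0.03, -0.  ,  0.01]))
```

View pics/w1.png

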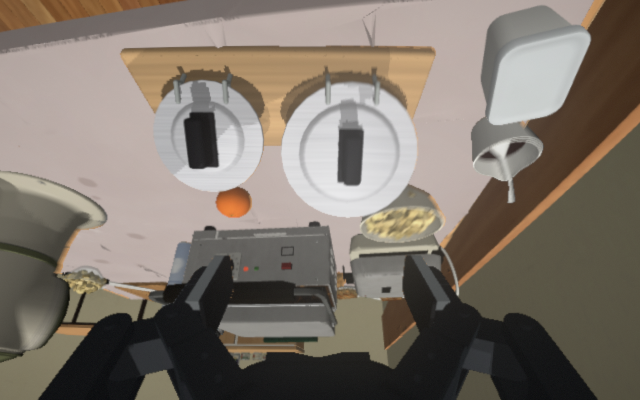

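The wrist view faces the lids. The large lid's disc spans about u 282–417 and v 83–217, with its handle at about (338–363, 125–185). The small lid is at its left, around (208,135).

Run:
```python
from w import *
t=cv2.imread("pics/w1.png"); T=np.load("T1.npy"); g=t.max(axis=2)
m=(g<70).astype(np.uint8); m[:105]=0;m[200:]=0;m[:,:300]=0;m[:,400:]=0
n,l,st,ce=cv2.connectedComponentsWithStats(m); i=1+st[1:,4].argmax(); print(st[i],ce[i])
for v in (128,140,150,160,170,180,184): 
    u=np.where(l[v]==i)[0]; print(v,u.min(),u.max(),g[v,u.min():u.max()+1:3])
print("col",g[110:195:3,350])
# predicted corners for G
cc=get_calibration("wrist"); M=np.linalg.inv(T@np.array(cc["T_tool_cam"]))
def proj(P): return cv2.projectPoints(np.array(P),cv2.Rodrigues(M[:3,:3])[0],M[:3,3],np.array(cc["intrinsics"]),np.array(cc["D"]))[0][:,0]
print("top face pred",proj([G+L@np.array([x,y,7.]) for x in(-25,25) for y in(-9,9)]).round(1).tolist())
print("rim pred -x,+x,-y,+y",proj([G+L@np.array([x,y,-32.]) for x,y in((-76,0),(76,0),(0,-76),(0,76))]).round(1).tolist())
```

```text
[340 130  22  50 360] [347.17777778 144.99166667]Traceback (most recent call last):
  File "<stdin>", line 6, in <module>
    return umr_minimum(a, axis, None, out, keepdims, initial, where)
ValueError: zero-size array to reduction operation minimum which has no identity
```

Run:
```python
from w import *
t=cv2.imread("pics/w1.png"); T=np.load("T1.npy"); g=t.max(axis=2).astype(int)
for v in range(120,192,8): print(v,g[v,330:372:1].tolist())
print("col",g[110:195:2,350].tolist())
for v in(150,): 
    r=g[v]; print("row150 edges",r[274:296].tolist(),r[408:428].tolist())
print("col 350",g[74:92,350].tolist(),g[205:225,350].tolist())
cc=get_calibration("wrist"); M=np.linalg.inv(T@np.array(cc["T_tool_cam"]))
def proj(P): return cv2.projectPoints(np.array(P),cv2.Rodrigues(M[:3,:3])[0],M[:3,3],np.array(cc["intrinsics"]),np.array(cc["D"]))[0][:,0]
print("top face pred",proj([G+L@np.array([x,y,7.]) for x in(-25,25) for y in(-9,9)]).round(1).tolist())
print("rim pred -x,+x,-y,+y",proj([G+L@np.array([x,y,-32.]) for x,y in((-76,0),(76,0),(0,-76),(0,76))]).round(1).tolist())
```

```text
120 [214, 214, 214, 214, 214, 214, 214, 214, 206, 178, 163, 159, 158, 158, 158, 153, 140, 144, 156, 156, 155, 153, 152, 152, 151, 151, 152, 166, 195, 212, 213, 212, 213, 212, 212, 211, 211, 212, 212, 211, 211, 211]
128 [220, 220, 219, 219, 220, 221, 220, 212, 173, 133, 120, 114, 112, 112, 111, 112, 111, 112, 112, 112, 112, 112, 112, 112, 112, 112, 113, 114, 118, 120, 119, 128, 163, 202, 215, 217, 218, 217, 216, 217, 216, 217]
136 [217, 216, 216, 216, 216, 216, 217, 212, 184, 93, 70, 70, 69, 66, 65, 65, 64, 65, 64, 65, 64, 64, 65, 65, 64, 65, 66, 65, 65, 66, 67, 70, 80, 134, 199, 211, 212, 212, 211, 211, 211, 211]
144 [220, 220, 219, 219, 220, 220, 218, 195, 123, 74, 70, 69, 67, 66, 64, 67, 68, 70, 70, 73, 72, 71, 72, 73, 73, 72, 72, 71, 71, 72, 70, 73, 101, 167, 212, 216, 216, 215, 215, 215, 215, 214]
152 [221, 220, 221, 221, 221, 221, 220, 205, 128, 76, 73, 70, 67, 66, 66, 68, 70, 71, 72, 74, 74, 74, 74, 74, 73, 74, 74, 73, 72, 71, 71, 80, 129, 199, 217, 218, 219, 219, 218, 218, 218, 218]
160 [228, 227, 227, 228, 227, 226, 221, 183, 103, 72, 70, 69, 67, 67, 68, 69, 71, 73, 75, 75, 7
[... 768 characters left out ...]
1, 72, 72, 73, 74, 74, 74, 74, 75, 75, 76, 76, 75, 77, 77, 76, 76, 77, 77, 76, 76, 94, 202, 229, 228, 232, 233]
row150 edges [194, 194, 194, 194, 194, 195, 196, 203, 221, 222, 222, 222, 222, 222, 222, 222, 222, 222, 222, 222, 222, 222] [213, 213, 212, 212, 212, 212, 212, 211, 209, 209, 199, 193, 193, 192, 192, 193, 192, 193, 192, 192]
col 350 [103, 103, 103, 105, 105, 105, 109, 122, 144, 165, 179, 186, 194, 201, 207, 210, 212, 215] [227, 228, 227, 227, 226, 225, 225, 225, 225, 226, 225, 220, 199, 193, 193, 194, 192, 193, 193, 192]
top face pred [[342.7, 141.8], [360.9, 141.9], [341.4, 189.9], [358.6, 189.9]]
rim pred -x,+x,-y,+y [[349.8, 88.2], [345.3, 220.0], [280.8, 158.4], [413.9, 158.9]]
```

Run:
```python
from w import *
from scipy.optimize import least_squares
T=np.load("T1.npy"); cw=get_calibration("wrist"); M=np.linalg.inv(T@np.array(cw["T_tool_cam"])); ct=get_calibration("top")
pw=lambda P:cv2.projectPoints(np.array(P),cv2.Rodrigues(M[:3,:3])[0],M[:3,3],np.array(cw["intrinsics"]),np.array(cw["D"]))[0][:,0]
pt=lambda P:cv2.projectPoints(np.array(P),np.array(ct["rvec"]),np.array(ct["tvec"]),np.array(ct["intrinsics"]),np.array(ct["D"]))[0][:,0]
a=np.linspace(0,2*np.pi,181)
def f(g):
    P=lambda x,y,z:g+L@np.array([x,y,z-37.])
    rim=pw([P(76*np.cos(b),76*np.sin(b),5) for b in a]); r0=pw([P(76*np.cos(b),76*np.sin(b),0) for b in a])
    top=pw([P(25,0,44),P(0,9,44)]); q=pt([P(x,y,z) for x in(-25,25) for y in(-9,9) for z in(17,44)])
    return np.array([rim[:,0].min()-282,rim[:,0].max()-417.9,r0[:,1].min()-81.5,rim[:,1].max()-217,top[0,1]-184.5,top[1,0]-361.2,
      2*((q[:,0].min()+q[:,0].max())/2-217),2*((q[:,1].min()+q[:,1].max())/2-203.3)])
r=least_squares(f,G); print(r.x,r.fun.round(1)); print(f(G).round(1))
```

```text
[609.61181228 200.36652233 100.93231748] [-0.5 -1.2  0.6 -1.   0.4  0.5 -0.5 -1.8]
[-1.2 -3.7  6.8  3.   5.4 -1.5  3.  -0.6]
```

```bash
sed -i 's/^G=.*;/G=np.array([609.6,200.4,102]);/' w.py
python3 - <<'E'
from w import *
s=sense()
for b in(60,2): print(b,togo(s,G+b*L[:,2],Rt))
E
```

```text
60 (array([0.35, 0.7 , 2.31]), array([-0.06,  0.03, -0.02]))
2 (array([0.36, 0.71, 3.47]), array([-0.06,  0.03, -0.02]))
```

Emit:
arm_command --steps '[[[0.8,0.09,0.18,0.58,0,0,0],[0.7,0.09,0.18,0.58,0,0,0],[0.7,0.09,0.17,0.58,0,0,0],[0.7,0.08,0.17,0.57,-0.06,0.03,-0.02],[0.7,0,0,0,0,0,0]]]'

```text
time_s: 2.82
eef_pos: [613.9, 238.1, 148.1]
ee_rot: [0.226, 0.695, 0.634, -0.253]
force: [0.2, -0.1, -0.1]
grip_width: 0.702
grip_force: 0.0
```

Run:
```python
from w import *
s=sense();T=tool(s);np.save("T2.npy",T);print(s["joints"].round(2),togo(s,G+2*L[:,2],Rt))
im=capture("wrist")[:,:,::-1].copy()
c=get_calibration("wrist"); M=np.linalg.inv(T@np.array(c["T_tool_cam"]))
P=[G+L@np.array([x,y,7.]) for x,y in((-25,-9),(-25,9),(25,9),(25,-9))]+[G+L@np.array([76*np.cos(b),76*np.sin(b),-32.]) for b in np.linspace(0,6.28,40)]
q=cv2.projectPoints(np.array(P),cv2.Rodrigues(M[:3,:3])[0],M[:3,3],np.array(c["intrinsics"]),np.array(c["D"]))[0][:,0]
cv2.imwrite("pics/w2raw.png",im)
for p in q: cv2.circle(im,tuple(int(round(v)) for v in p),1,(0,0,255),-1)
cv2.imwrite("pics/w2.png",im)
```

```text
[ 0.39  0.93  0.87 -0.6   1.68  0.53] (array([ 0.  , -0.01,  1.15]), array([ 0.01, -0.04,  0.07]))
```

View pics/w2.png

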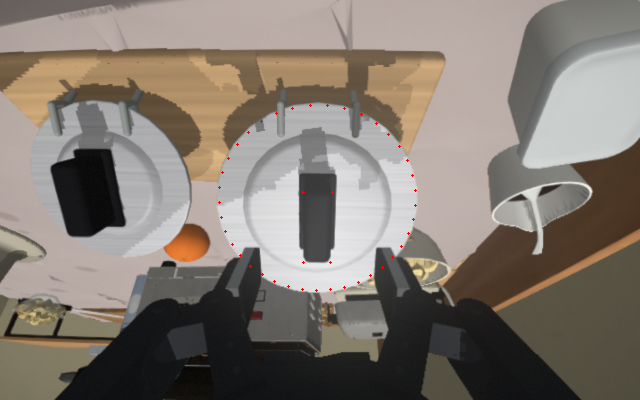

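The overlaid prediction of the rim and handle (top face u 303–334, v 192–262) matches the picture, and the open fingers straddle the handle. I'll advance and grip.

Emit:
arm_command --steps '[[[0.7,0,0,0.4,0,0,0],[0.7,0,0,0.4,0,0,0],[0.6,0,0,0.3,0,0,0],[0.6,0,0,0.05,0,0,0],[0.6,0,0,0,0,0,0]]]'

```text
time_s: 3.5
eef_pos: [611.1, 203.2, 106.3]
ee_rot: [0.228, 0.696, 0.633, -0.25]
force: [1.0, 0.0, 0.1]
grip_width: 0.601
grip_force: 0.0
```

Emit:
arm_command --steps '[[[0.3,0,0,0,0,0,0],[0,0,0,0,0,0,0],[0,0,0,0,0,0,0],[0,0,0,0,0,0,0],[0,0,0,0,0,0,0],[0,0,0,0,0,0,0]]]' --squeeze 70

```text
time_s: 4.25
eef_pos: [611.0, 203.2, 106.2]
ee_rot: [0.228, 0.696, 0.633, -0.25]
force: [-0.4, 3.8, 5.3]
grip_width: 0.193
grip_force: 69.2
```

Emit:
arm_command --steps '[[[0,-0.15,0,0,0,0,0],[0,-0.2,0,0,0,0,0],[0,-0.2,0,0,0,0,0],[0,-0.15,0,0,0,0,0],[0,0,0,0,0,0,0]]]'

```text
time_s: 4.88
eef_pos: [608.5, 176.7, 128.4]
ee_rot: [0.227, 0.696, 0.634, -0.25]
force: [-0.1, 5.8, 4.1]
grip_width: 0.195
grip_force: 69.3
```

Run:
```python
from w import *
s=sense();T=tool(s);print(s["eef_pos"],s["force"],s["wrist_torque"],s["grip_width"],s["joints"].round(2))
print("lift 200 in tool",(T[:3,:3].T@[0,0,200]/50).round(2))
```

```text
[608.47660813 176.71726936 128.35059834] [-0.08807532  5.8419516   4.07763412] [ 0.74562258  0.0422697  -0.11641351] 0.1947428954858155 [ 0.32  0.87  1.06 -0.62  1.54  0.54]
lift 200 in tool [-2.54  0.   -3.09]
```

Emit:
arm_command --steps '[[[0,0,0,-0.4,0,0,0],[0,0,0,-0.8,0,0,0],[0,-0.4,0,-0.5,0,0,0],[0,-0.5,0,-0.6,0,0,0],[0,-0.5,0,-0.6,0,0,0],[0,-0.4,0,-0.5,0,0,0],[0,0,0,0,0,0,0]]]'

```text
time_s: 5.75
eef_pos: [612.6, 214.6, 317.6]
ee_rot: [0.228, 0.697, 0.633, -0.249]
force: [-0.6, -0.5, -2.7]
grip_width: 0.195
grip_force: 68.8
```

```bash
cat >> w.py <<'E'
Rd=np.c_[np.cross(ry,[0,0,-1.]),ry,[0,0,-1.]]
E
python3 - <<'E'
from w import *
s=sense();print(s["eef_pos"],s["force"],s["wrist_torque"],s["grip_width"],s["joints"].round(2))
P=s["eef_pos"]; print(togo(s,P,Rd))
print("after levelling",(Rd.T@(np.array([691.9,-31.2,P[2]])-P)/50).round(2))
cv2.imwrite("pics/w3.png",capture("wrist")[:,:,::-1])
E
```

```text
[612.60276972 214.64693987 317.60351582] [-0.60511295 -0.47933127 -2.74238406] [ 0.56343377 -0.07109725  0.01435569] 0.19538435677695162 [ 0.37  0.8   0.68 -0.65  1.92  0.31]
(array([0., 0., 0.]), array([0.04, 4.59, 0.06]))
after levelling [-4.72  2.09  0.  ]
```

View pics/w3.png

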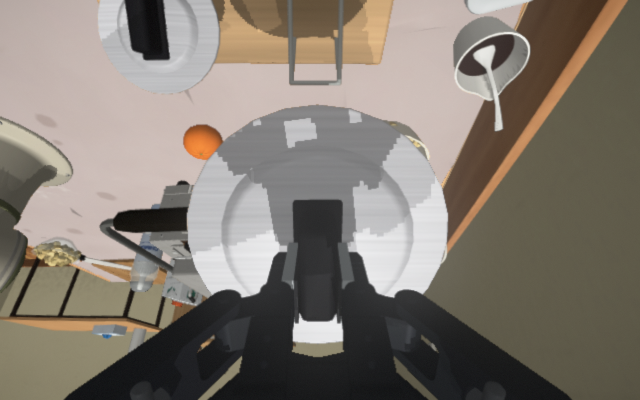

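The lid is out of the rack and held by its handle at (318,250), and the small lid is still in its cradle. Next I'll level it, then carry it over.

Emit:
arm_command --steps '[[[0,0,0,0,0.01,0.6,0.01],[0,0,0,0,0.01,0.8,0.01],[0,0,0,0,0.01,0.8,0.01],[0,0,0,0,0.01,0.8,0.01],[0,0,0,0,0,0.8,0.01],[0,0,0,0,0,0.79,0.01],[0,0,0,0,0,0,0]]]'

```text
time_s: 6.68
eef_pos: [612.0, 213.2, 314.3]
ee_rot: [-0.001, 0.744, 0.668, -0.004]
force: [-0.0, -0.3, -1.9]
grip_width: 0.196
grip_force: 68.7
```

Emit:
arm_command --steps '[[[0,-0.5,0.2,0,0,0,0],[0,-0.7,0.3,0,0,0,0],[0,-0.7,0.35,0,0,0,0],[0,-0.7,0.35,0,0,0,0],[0,-0.7,0.3,0,0,0,0],[0,-0.7,0.3,0,0,0,0],[0,-0.4,0.2,0,0,0,0],[0,-0.32,0.09,0,0,0,0]]]'

```text
time_s: 7.68
eef_pos: [691.4, -31.5, 314.4]
ee_rot: [-0.001, 0.744, 0.669, -0.004]
force: [0.3, 0.0, -1.9]
grip_width: 0.197
grip_force: 68.7
```

Run:
```python
from w import *
s=sense();print(s["eef_pos"],s["force"],s["grip_width"],s["joints"].round(2),togo(s,np.array([691.9,-31.2,182]),Rd))
```

```text
[691.43005148 -31.48750055 314.38126325] [ 0.2977192   0.03125335 -1.86501321] 0.19657888483191577 [-0.21  0.71  0.73 -0.    1.71 -0.11] (array([0.02, 0.03, 2.65]), array([-0.05,  0.02, -0.01]))
```

Emit:
arm_command --steps '[[[0,0,0,0.4,0,0,0],[0,0,0,0.6,0,0,0],[0,0,0,0.6,0,0,0],[0,0,0,0.5,-0.05,0.02,0],[0,0,0,0.4,0,0,0],[0,0,0,0,0,0,0],[0,0,0,0,0,0,0]]]'

```text
time_s: 8.55
eef_pos: [691.2, -31.0, 192.2]
ee_rot: [0.002, 0.743, 0.669, 0.002]
force: [0.2, 0.4, -1.8]
grip_width: 0.194
grip_force: 68.6
```

Run:
```python
from w import *
s=sense();print(s["eef_pos"],s["force"],s["grip_width"],R.from_matrix(tool(s)[:3,:3]).as_matrix().round(3).tolist())
t=capture("top")[:,:,::-1]; c=capture("scene")[:,:,::-1]; w=capture("wrist")[:,:,::-1]
cv2.imwrite("pics/f_top.png",t);cv2.imwrite("pics/f_scene.png",c);cv2.imwrite("pics/f_wrist.png",w)
A=cv2.resize(t[130:280,180:340],(400,375),interpolation=cv2.INTER_CUBIC); B=cv2.resize(c[110:260,260:420],(400,375),interpolation=cv2.INTER_CUBIC)
C=cv2.resize(w,(352,220)); pad=np.zeros((220,800,3),np.uint8); pad[:,:352]=C
cv2.imwrite("pics/f.png",np.vstack([np.hstack([A,B]),pad]))
```

```text
[691.21003057 -30.99065102 192.22209992] [ 0.21365484  0.38622165 -1.81488744] 0.19415609636793396 [[0.105, 0.994, 0.005], [0.994, -0.105, -0.0], [0.0, 0.005, -1.0]]
```

View pics/f.png

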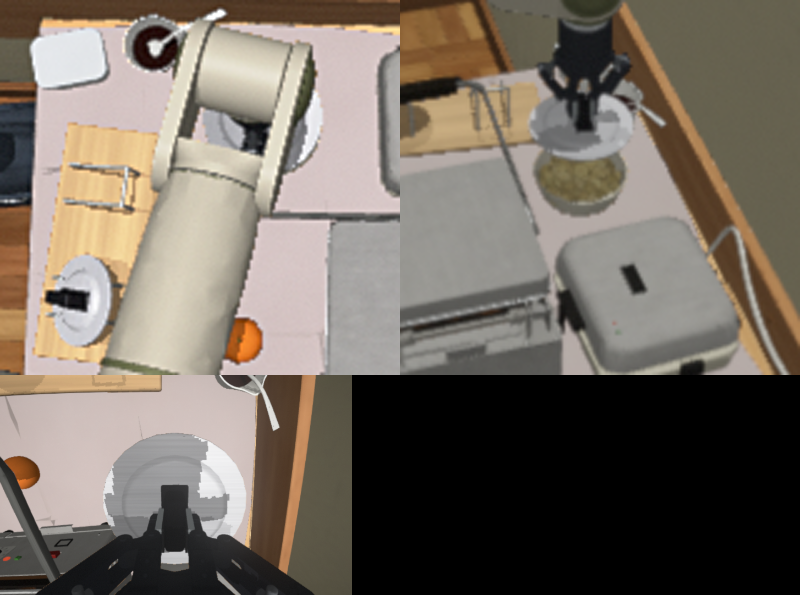

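The views show the lid level under the gripper, over the banana bowl, with the small lid still in the rack. I'll check the numbers: lid rim in the scene at u 311–354, v 147–174, and in the wrist view at u 187–447, top v 105.

Run:
```python
from w import *
s=sense();T=tool(s)
cs=get_calibration("scene");cw=get_calibration("wrist");M=np.linalg.inv(T@np.array(cw["T_tool_cam"]))
b=np.linspace(0,2*np.pi,181); ring=lambda c,r:np.array(c)+r*np.c_[np.cos(b),np.sin(b),0*b]
def P(n,X):
    c,rv,tv=(cs,np.array(cs["rvec"]),np.array(cs["tvec"])) if n=="s" else (cw,cv2.Rodrigues(M[:3,:3])[0],M[:3,3])
    q=cv2.projectPoints(X,rv,tv,np.array(c["intrinsics"]),np.array(c["D"]))[0][:,0]; return np.r_[q.min(0),q.max(0)].round(1)
p=s["eef_pos"]
for h in(37,42,47): 
    c=p-[0,0,h-5]; print(h,"scene",P("s",ring(c,76)),"wrist",P("w",ring(c,76)))
print("bowl scene",P("s",ring([691.9,-31.2,70],72)))
w=cv2.imread("pics/f_wrist.png").max(axis=2).astype(int)
for v in(220,232,245): print(v,w[v,180:196].tolist(),w[v,438:456].tolist())
print("col",w[98:114,318].tolist())
t=cv2.imread("pics/f_scene.png").max(axis=2).astype(int)
print(t[160,306:318],t[160,346:360]); print("col",t[140:182,318],t[140:182,345])
```

```text
37 scene [310.3 146.  352.8 174.1] wrist [187.3 111.5 447.5 346.1]
42 scene [310.3 147.1 352.8 175.2] wrist [190.6 110.9 444.1 340.4]
47 scene [310.3 148.1 352.7 176.2] wrist [193.8 110.4 440.8 335. ]
bowl scene [311.6 165.  350.4 191.7]
220 [211, 211, 212, 212, 212, 212, 214, 226, 230, 232, 224, 165, 151, 150, 150, 150] [235, 235, 233, 234, 234, 234, 233, 233, 231, 225, 209, 206, 207, 206, 206, 206, 206, 205]
232 [211, 211, 211, 211, 211, 211, 210, 206, 182, 229, 224, 163, 152, 152, 152, 152] [230, 230, 230, 229, 229, 229, 229, 227, 225, 221, 208, 206, 207, 206, 206, 205, 205, 205]
245 [209, 210, 209, 211, 211, 211, 211, 211, 213, 224, 231, 231, 231, 228, 202, 155] [230, 231, 231, 231, 231, 231, 229, 222, 209, 206, 206, 206, 205, 204, 205, 203, 192, 204]
col [209, 210, 210, 209, 210, 210, 203, 154, 157, 159, 160, 161, 164, 167, 167, 170]
[193 193 193 194 191 176 147 136 135 134 133 127] [170 170 187 191 191 195 192 174 180 182 179 163 143 103]
col [ 30  33  48  85 132 171 179 179 177 164 135 132 131 128 126 124 124 127
 127 128 127 122 111 107 107 108 106 106 107 110 114 116 117 117 118 116
 113 111 115 121 120 113] [ 34  31  31  30  33  50  86 113 103 168 192 194 195 187 162 130 130 132
 143 173 176 175 171 168 164 158 170 175 176 175 164 127 115 115 112 105
  96 103 104 105 103 108]
```

Emit:
arm_command --steps '[[[0,-0.05,0,0.13,0.03,0,0],[0,0,0,0.13,0,0,0],[0,0,0,0,0,0,0],[0,0,0,0,0,0,0],[0,0,0,0,0,0,0]]]'

```text
time_s: 9.32
eef_pos: [690.8, -33.7, 178.6]
ee_rot: [-0.0, 0.743, 0.669, 0.0]
force: [-0.3, 0.7, -1.1]
grip_width: 0.197
grip_force: 68.6
```

Run:
```python
from w import *
s=sense();print(s["eef_pos"],s["dq"].round(3),s["force"],s["grip_width"],tool(s)[:3,2].round(4))
p=s["eef_pos"];T=tool(s)
if abs(p[2]-179)<4 and abs(p[1]+33)<4: print(finish_job())
```

```text
[690.83058815 -33.73379933 178.63857131] [-0.001 -0.001  0.     0.001 -0.    -0.001] [-0.31012624  0.73168034 -1.14190193] 0.19713817652643076 [ 1.e-04  7.e-04 -1.e+00]
the job is handed in; nothing more can be done
None
```

I handed the job in with the arm holding the larger lid level, handle up, over the banana bowl by the wall; I estimate it is centred to a few mm with a gap of about 7 cm above the rim, and the small lid was still in the rack when I last looked.

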